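# Snap the retaining clip onto the roller shaft

## Robot

A 7-joint arm with a two-finger parallel gripper is mounted at the origin on a cart in front of the work surface, level with it; the furniture and walls round the work are solid. World frame = base frame: x ahead of the robot, y to its left, z up, the work surface at z = 0. Lengths are in m, angles in rad, forces in N, time in s.
With the tool pointing down it reaches from about 0.4 to 0.85 m from the base axis. Payload 10.4 kg.
Tool frame: the origin (TCP) lies at the very end of the fingers, on their centre line; the grasp point (between the pads) lies 19 mm behind it; z points along the fingers, y is the line along which they close (so a half turn about z gives the same grasp; the last joint's range is limited). The gripper opens to 87 mm and grips with 3 to 60 N. Pads are 19 mm wide; open, the fingers measure 117 mm over their backs; the gripper's body (75 mm by 190 mm) begins 51 mm behind the grasp point.
Start: joints at [-1.194, 0.332, -0.065, 1.46, 0.022, 1.35, -0.088], TCP at [0.243, 0.576, 0.223] pointing down, gripper open.
Joint ranges: [-2.6, 2.6], [-0.5, 2.12], [-1.47, 1.34], [0.16, 2.42], [-1.27, 4.41], [0.06, 2.06], [-2.6, 2.6]. Speed limits (rad/s): [2.22, 2.22, 2.79, 2.79, 3.14, 3.14, 3.14].

## Interface

Orientations are given as a unit quaternion [x, y, z, w].
In Python, from bench import * gives the robot as it stands.
- The arm moves only by the tool step_arm, never from a script. Its arguments are lists of equal length, an entry for each row: "delta_pos": the shift along the world's x, y, z in units of 25 mm (1.0 is 25 mm), a list of three; "turn": the turn about the world's z in units of 0.12 rad (1.0 is 0.12 rad). In form: {"delta_pos": [[tx, ty, tz], ...], "turn": [turn, ...]}. A call has 1 to 12 rows; each row shifts and turns the commanded pose from where the row before left it; what a row does not reach is not made up. A row lasts 1/10 s, in which the tool goes at most 50 mm and 8.59 degrees, less where a joint would pass 70% of its speed; a pose out of reach is approached as far as the arm can. A call with a number of a shift or a turn outside -1 to 1 is refused whole. A call with a gripper value outside its range is refused whole. "grip" is the closure, from 0 (fully open) to 1 (shut), set as the call begins (left out, the last holds). The fingers move at their own pace and stop on an object; "newtons" is the grip in N (left out, the last holds). Time passes only in rows, so rows that do not move let the fingers close. It gives the time, the measured TCP pose, the force, the opening and the grip force at its end, in the units of the state.
- read_state(): the state, without advancing time (a new reading comes with each control period).
- camera(name): name is "scene" or "top"; returns a dict with "image" (400x640x3 uint8, red, green, blue), "z_map" (400x640 float32, m along the optical axis (not along the pixel's ray), 0 where there is no reading), "mtx" (3x3 intrinsics, pixels), "dist" ([k1, k2, p1, p2, k3] as OpenCV has them; the pictures are not rectified), "view" (4x4, takes a point from world to camera coordinates). Camera axes: x right, y up, looking along -z (the intrinsics and any distortion apply to the point x, -y, -z); pixel columns grow to the right and rows downward; lengths in m; the calibration is good to about 2 mm. A picture is of the moment at which its call begins.
- close_job(): hands the job in; it is judged then, once.
The state is a dict: "time": time; "joint_positions": joint angles; "joint_vel": joint speeds; "joint_torque": joint torques, N m; "ee_pos": TCP position; "eef_rot": TCP orientation; "ft_force": force on the tool from outside, world axes, zero at the start; "torque": the same for the moment, N m; "width": finger opening in m; "grip_force": force on a finger pad.
Only numpy, scipy, OpenCV 4.12 (cv2) and the standard library are available. Lean on these libraries where they do the work, as an engineer would, in place of code of your own. Each camera call takes 0.05 s, during which the arm holds its last target. There are 200 camera calls.

## Task

The roller shaft lying in its bearing blocks still lacks the retaining clip beside the belt pulley. Take the larger of the two loose spring clips off the clip rail, push it from above onto the empty neck at that end of the shaft until it snaps fully home, tab standing up, and let go. Leave the smaller clip on the rail.

Things in the scene. Friction and masses are not known exactly. Their poses are not given: they have to be found in the camera images.
- clip_tab (a point): Larger loose steel spring clip astride the rail, 36 mm wide, 80 g; point: centre of its upright tab, 24 mm along x, 12 thick along y, 48 tall. 31 mm below: underside of its bridge; 67 mm below: tips of two sprung legs at +-x, flared to 35 mm inside. Its 24 mm round opening is centred 43 mm below, axis along y, mouth 16 mm, springing open under about 5 N.
- small_clip_tab (a point): Smaller loose clip of the same form on the same rail (the two may have changed places), 25 mm wide, for a thinner shaft; does not fit the neck. Point: centre of its tab, 15 mm wide along x, 12 mm thick along y, 30 mm tall. It stays on the rail.
- neck (a point): Centre of the empty neck, on the shaft's axis, 62 mm above the bench; shaft level along y, z up. Neck 24 mm in diameter, 32 mm long, between 34 mm shoulders: shaft's end at -y; at +y a 40 mm pulley (20 to 52 mm off), blue bearing blocks (from 62 mm; 26 mm above the axis), black roller (30 mm above it). The far neck, at y 241 mm, already carries its fixed clip. The unit is fixed.
- clip_rail: Fixed clip rail: wooden base 75 x 190 mm with an upright steel blade 8 mm thick, running along y, its top 56 mm above the bench; the two clips straddle it at y = +50 and -50 mm. Origin on the bench under the middle of the base.
Not all that is in view belongs to the job. What is shaped like the part that bears clip_tab but purple or red is not meant.

How it is judged:
By the outcome, as a careful person would: the job done as asked, in the order asked, and still so for the second after the job is handed in, with the robot touching nothing.
It also fails if it takes over 38 s, if anything falls off the work surface, if the arm or the gripper's body presses on something with over 40 N, if the wrist force passes 120 N, or if a joint passes its speed limit or range.

## Working session

There is one attempt and no reset: what is moved stays moved. The work goes in short steps, Python scripts to look and compute and a tool call to move; the robot and the scene stay as the last step left them, time stands still between calls to the robot, and variables do not carry over. Pictures are saved under pics/ and viewed, at most 10 in all, crops included, and the job is handed in when it is done.

Besides the shell and the picture viewer there is one more tool, called after "Call:" as name(argument=value, ...), one argument or row to a line, values as JSON. step_arm: Moves the arm, as the interface text tells. Shifts and turns lie within -1 to 1; 1 stands for 25 mm of shift or 0.12 rad of turn. Its arguments: {"type":"object","properties":{"delta_pos":{"type":"array"},"turn":{"type":"array"},"grip":{"type":"number"},"newtons":{"type":"number"}},"required":["delta_pos","turn"]}

```bash
mkdir -p pics; cat > h.py <<'E'
from bench import *
import numpy as np, cv2
def grab(n):
    c=camera(n); np.savez(f'/tmp/{n}.npz',**{k:np.asarray(v) for k,v in c.items()}); return c
def load(n): return dict(np.load(f'/tmp/{n}.npz'))
def rays(c,uv):
    uv=np.asarray(uv,float).reshape(-1,1,2)
    n=cv2.undistortPoints(uv,c['mtx'],c['dist']).reshape(-1,2)
    d=np.c_[n[:,0],-n[:,1],-np.ones(len(n))]
    R=c['view'][:3,:3];t=c['view'][:3,3]
    return -R.T@t, d@R
def onz(c,uv,z):
    o,d=rays(c,uv); s=(z-o[2])/d[:,2]; return o+s[:,None]*d
def depthpt(c,uv):
    uv=np.asarray(uv).reshape(-1,2); o,d=rays(c,uv)
    return o+d*c['z_map'][uv[:,1],uv[:,0]][:,None]
def cloud(c):
    v,u=np.mgrid[:400,:640]; P=depthpt(c,np.c_[u.ravel(),v.ravel()]).reshape(400,640,3); P[c['z_map']==0]=np.nan; return P
E
python3 - <<'E'
from h import *
for n in('scene','top'):
    c=grab(n); cv2.imwrite(f'pics/{n}0.png',c['image'][...,::-1]); print(n,-c['view'][:3,:3].T@c['view'][:3,3],c['dist'],c['mtx'][0,0])
s=read_state(); print(s)
E
```

```text
scene [ 0.0627947  -0.66963916  0.5765468 ] [0.02061406 0.         0.         0.         0.        ] 392.0291968583381
top [ 0.38603524 -0.11158483  0.92724904] [-0.09018243  0.          0.          0.          0.        ] 391.4083680332298
{'time': 0.1, 'joint_positions': array([-1.193593  ,  0.33280537, -0.06469533,  1.46082369,  0.02161153,
        1.34987611, -0.08850176]), 'joint_vel': array([ 1.66806849e-03, -2.83343430e-03,  1.05384259e-04, -5.07929515e-04,
       -7.79200537e-04, -1.45467997e-03, -5.17790507e-05]), 'joint_torque': array([ 1.69510535e-03, -6.24544859e+01,  2.49752548e-02, -3.90718460e+01,
       -6.13189791e-02,  3.64461599e-02,  6.57955866e-05]), 'ee_pos': array([0.24315544, 0.57540986, 0.22185161]), 'eef_rot': array([ 1.98565633e-01,  9.80087404e-01, -6.01907236e-04, -8.84987954e-05]), 'ft_force': array([-0.20045718, -0.41980076, -0.367319  ]), 'torque': array([-0.01997824, -0.03823186,  0.00328056]), 'grip_force': 0.0, 'width': 0.08683109496881464}
```

View pics/scene0.png

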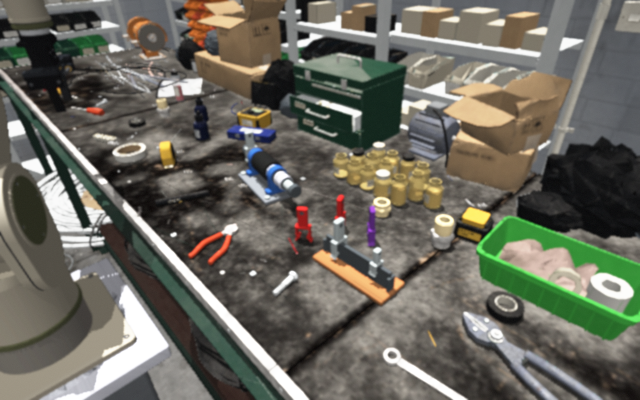

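View pics/top0.png

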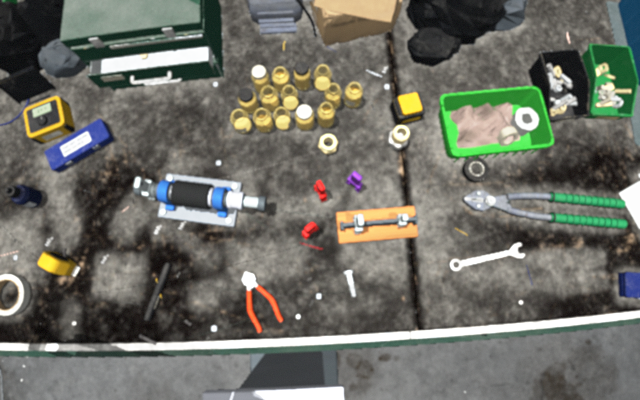

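The scene view shows the rail at about (358,262). It carries a taller grey clip at (338,232) and a shorter one at (375,262). The red (303,228), (340,208) and purple (372,225) clips are decoys. In the top view the rail is at (377,224), the shaft at (200,195), and its empty neck is near (245,202), right of the pulley.

```bash
python3 - <<'E'
from h import *
c=load('top');s=load('scene')
a=cv2.resize(c['image'][165:250,225:425],None,fx=4,fy=4,interpolation=2)
b=cv2.resize(s['image'][175:305,230:410],None,fx=4,fy=4,interpolation=2)[:, :720]
cv2.imwrite('pics/ct.png',cv2.resize(a,(800,340))[...,::-1]); cv2.imwrite('pics/cs.png',b[...,::-1])
for n,k in(('top',c),('scene',s)):
    P=cloud(k); z=P[...,2]
    hsv=cv2.cvtColor(k['image'],cv2.COLOR_RGB2HSV)
    m=((hsv[...,0]<18)&(hsv[...,0]>8)&(hsv[...,1]>150)).astype(np.uint8)
    roi=np.zeros_like(m); 
    if n=='top': roi[200:250,330:425]=1
    else: roi[240:305,305:410]=1
    m*=roi
    # base
    pts=P[m>0]; pts=pts[np.isfinite(pts[:,2])]; h=np.median(pts[:,2]); 
    uv=np.argwhere(m)[:,::-1]; q=onz(k,uv,h)[:,:2].astype(np.float32)
    print(n,'base z',h,cv2.minAreaRect(q))
    # tall stuff
    r=(slice(200,250),slice(330,425)) if n=='top' else (slice(205,300),slice(310,405))
    Q=P[r].reshape(-1,3)
    for lo,hi in((.04,.06),(.065,.085),(.09,.13)):
        w=Q[(Q[:,2]>lo)&(Q[:,2]<hi)]
        print(lo,len(w),np.median(w,0) if len(w) else 0,w.min(0) if len(w) else 0,w.max(0) if len(w) else 0)
E
```

```text
top base z 0.011528118202095594 ((0.506414532661438, -0.26585108041763306), (0.07440964132547379, 0.1625693291425705), 9.256811141967773)
0.04 313 [ 0.51462838 -0.25977763  0.05432712] [ 0.49663138 -0.34836428  0.04010739] [ 0.5276669  -0.17173497  0.05989285]
0.065 33 [ 0.51213984 -0.30186651  0.07492368] [ 0.50244318 -0.31389574  0.06622449] [ 0.52431817 -0.20387899  0.08455903]
0.09 96 [ 0.51432025 -0.21081234  0.10854542] [ 0.50235725 -0.3135069   0.09002437] [ 0.52494889 -0.20369471  0.11232112]
scene base z 0.011749290425620007 ((0.515163004398346, -0.26585742831230164), (0.08012469112873077, 0.1827225536108017), 2.0292775630950928)
0.04 825 [ 0.51222461 -0.25310791  0.05060574] [ 0.49375311 -0.35190313  0.04002116] [ 0.70871858 -0.11007159  0.05999947]
0.065 250 [ 0.5147353  -0.21791705  0.07354793] [ 0.49530172 -0.32106598  0.06501447] [ 0.61179148 -0.12960177  0.08490728]
0.09 204 [ 0.51298789 -0.2166301   0.09705388] [ 0.49948758 -0.3169291   0.0900903 ] [ 0.62400156 -0.20359047  0.11402669]
```

View pics/ct.png

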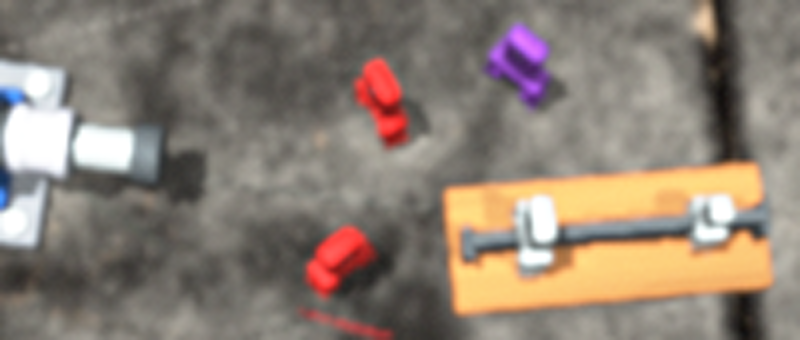

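View pics/cs.png

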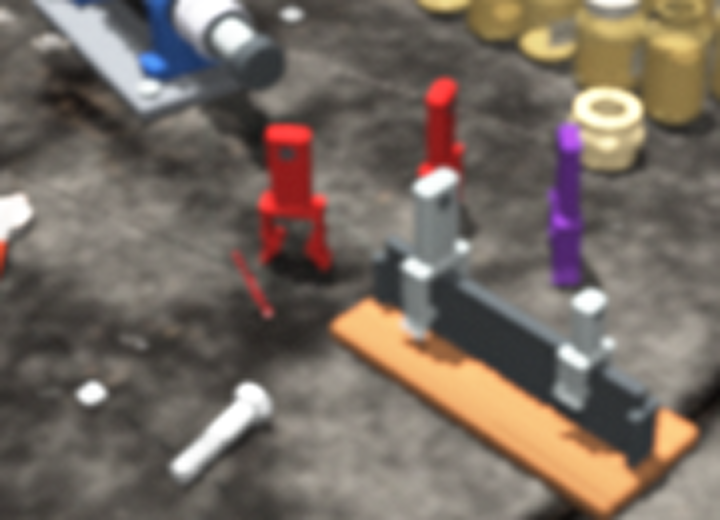

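The crops show two grey clips on the rail. The one at top px (359,219), scene px (338,232), is clearly taller and wider, with its top at z≈0.111 m, which matches 56+31+24 mm. That is clip_tab, and the one at top px (403,219) is the small clip. The red and purple ones are excluded. The empty neck is the white section at top px (251,202), between the white pulley and the dark end shoulder.

```bash
python3 - <<'E'
from h import *
c=load('top');s=load('scene')
def line(w):
    m=w.mean(0); d=np.linalg.svd(w-m)[2][0]; return m,d,np.degrees(np.arctan2(-d[0]*np.sign(d[1]),abs(d[1])))
for n,k,r in(('top',c,(slice(200,250),slice(330,425))),('scene',s,(slice(205,300),slice(310,405)))):
    P=cloud(k); Q=P[r].reshape(-1,3)
    Q=Q[(abs(Q[:,0]-.513)<.03)]
    w=Q[(Q[:,2]>.053)&(Q[:,2]<.058)]; print(n,'blade',len(w),line(w[:,:2]))
    t=Q[(Q[:,2]>.107)&(Q[:,2]<.118)]; print('tabtop',len(t),t.mean(0),np.ptp(t,axis=0),'z90',np.percentile(t[:,2],90), cv2.minAreaRect(t[:,:2].astype(np.float32)))
    u=Q[(Q[:,2]>.095)&(Q[:,1]>-.24)]; print('tab upper',len(u),u.min(0),u.max(0))
# tab top by colour/brightness in top view
P=cloud(c); z=P[...,2]
print('tab z\n',np.round(z[212:232,350:368]*1000).astype(int))
print('grey\n',c['image'][212:232,350:368].mean(2).astype(int))
# shaft: per-y ridge
X,Y=P[...,0],P[...,1]
box=np.zeros(z.shape,bool); box[170:222,125:275]=1
Q=P[box]; Q=Q[(Q[:,2]>.04)]
for y0 in np.arange(Q[:,1].min(),Q[:,1].max(),.008):
    w=Q[(Q[:,1]>=y0)&(Q[:,1]<y0+.008)]
    if len(w)>3: h=w[w[:,2]>.05]; print(np.round([y0+.004,len(h),h[:,0].min(),h[:,0].max(),h[:,0].mean(),w[:,2].max()],4))
E
```

```text
top blade 183 (array([ 0.51575205, -0.25895496]), array([ 0.02900091, -0.99957939]), np.float64(1.6618624896024792))
tabtop 57 [ 0.51397341 -0.20972882  0.10979776] [0.0216802  0.01108155 0.00509122] z90 0.11128113317271553 ((0.5139172673225403, -0.20978066325187683), (0.010846557095646858, 0.021616823971271515), 86.86825561523438)
tab upper 73 [ 0.50235725 -0.21609709  0.09539654] [ 0.52494889 -0.20369471  0.11232112]
scene blade 191 (array([ 0.51210784, -0.27235535]), array([ 0.05459128, -0.99850878]), np.float64(3.1294057388686314))
tabtop 58 [ 0.51012593 -0.21359394  0.11165168] [0.02265767 0.01219644 0.00697071] z90 0.11366357313246199 ((0.5112431645393372, -0.21270474791526794), (0.022635163739323616, 0.011820920743048191), 5.351803302764893)
tab upper 112 [ 0.49948758 -0.21922595  0.09541573] [ 0.52269359 -0.2061751   0.11402669]
tab z
 [[                  12                   11                   11
                    12                   12                   11
                    10                   12                   14
                    11                   11      
[... 10444 characters left out ...]
16  0.6255  0.5973  0.0946]
[ 0.1981 80.      0.5728  0.6296  0.5973  0.0949]
[ 0.2061 40.      0.575   0.6143  0.5887  0.092 ]
[ 0.2141 83.      0.5859  0.6293  0.6094  0.0882]
[ 0.2221 88.      0.5809  0.628   0.6003  0.089 ]
[ 0.2301 76.      0.5828  0.6313  0.6033  0.0905]
[ 0.2381 43.      0.5835  0.6225  0.598   0.0886]
[ 0.2461 34.      0.5955  0.6225  0.6091  0.0795]
[ 0.2541 53.      0.5964  0.6292  0.6159  0.1052]
[2.621e-01 1.910e+02 5.972e-01 6.317e-01 6.109e-01 1.305e-01]
[ 0.2701 40.      0.5977  0.6312  0.6069  0.1299]
[ 0.2861 18.      0.6029  0.6096  0.606   0.0773]
[ 0.2941 21.      0.6033  0.6224  0.6093  0.0813]<stdin>:13: RuntimeWarning: invalid value encountered in cast
```

```bash
python3 - <<'E'
from h import *
from scipy.optimize import least_squares
for n in('top','scene'):
    k=load(n); P=cloud(k).reshape(-1,3); P=P[np.isfinite(P[:,2])]
    B=P[(P[:,0]>.53)&(P[:,0]<.66)&(P[:,2]>.045)&(P[:,2]<.1)]
    # cylinder fits: neck r=12, pulley r=20, roller r=30 -> common axis
    ax=lambda p,Q:(p[0]+p[1]*(Q[:,1]-.032))
    segs=((.024,.039,.012),(.058,.077,.020),(.15,.195,.030))
    def res(p):
        o=[]
        for a,b,r in segs:
            Q=B[(B[:,1]>a)&(B[:,1]<b)&(B[:,2]>.062)]
            Q=Q[abs(Q[:,0]-(.573+.165*(Q[:,1]-.032)))<r+.004]
            o.append((np.hypot((Q[:,0]-ax(p,Q))/np.hypot(1,p[1]),Q[:,2]-p[2])-r)/np.sqrt(len(Q)))
        return np.concatenate(o)*100
    f=least_squares(res,[.573,.165,.062],loss='soft_l1',f_scale=.1); p=f.x
    th=np.arctan(p[1]); print(n,'x at y=.032',p[0],'yaw',-th,'z',p[2],'cost',f.cost)
    # along-axis profile
    d=np.array([np.sin(th),np.cos(th)]); e=np.array([d[1],-d[0]])
    q=B[:,:2]-[p[0],.032]; t=q@d; l=q@e
    for a in np.arange(-.045,.07,.004):
        w=(t>=a)&(t<a+.004)&(abs(l)<.008); 
        if w.sum(): print(round(a*1000+2),w.sum(),np.round(np.percentile(B[w,2],80)*1000,1),end=' | ')
    print()
    C=P[(P[:,1]>.23)&(P[:,1]<.3)&(P[:,0]>.57)&(P[:,0]<.65)&(P[:,2]>.124)&(P[:,2]<.137)]; m=C[:,:2].mean(0); print('far tab top',len(C),m, 'along',(m-[p[0],.032])@d,(m-[p[0],.032])@e)
E
```

```text
top x at y=.032 0.57450807751797 yaw -0.1674720142702292 z 0.06079663976358957 cost 0.032313990480124066
-35 24 77.1 | -31 13 79.4 | -27 12 77.7 | -23 13 77.8 | -19 11 75.0 | -15 10 73.9 | -11 14 73.2 | -7 10 73.4 | -3 13 73.5 | 1 13 73.3 | 5 14 74.3 | 9 12 73.8 | 13 16 78.9 | 17 13 80.7 | 21 13 81.9 | 25 11 81.0 | 29 13 79.9 | 33 12 79.3 | 37 15 79.7 | 41 14 81.2 | 45 10 82.1 | 49 12 80.0 | 53 12 78.5 | 57 17 81.7 | 61 16 87.7 | 65 12 88.2 | 69 12 88.7 | 
far tab top 55 [0.61360705 0.26469223] along 0.2359541233289965 -0.00023558390460589457
scene x at y=.032 0.5734101768332056 yaw -0.17335555644072115 z 0.06361864402287912 cost 0.024803865478167146
-39 28 72.7 | -35 38 77.5 | -31 5 81.4 | -27 6 81.0 | -23 1 80.3 | -19 1 77.8 | -15 2 77.1 | -11 6 76.8 | -7 2 75.3 | -3 6 75.7 | 1 5 75.7 | 5 4 75.4 | 9 10 79.0 | 13 15 81.4 | 17 8 84.0 | 21 3 83.5 | 25 3 82.2 | 29 1 82.2 | 33 6 81.4 | 37 5 82.5 | 41 8 83.5 | 45 1 84.4 | 53 8 84.4 | 57 20 89.6 | 61 2 89.3 | 65 4 89.9 | 69 4 89.0 | 
far tab top 26 [0.61178576 0.26147856] along 0.23265837795720143 -0.0017820396648587792
```

Call:
step_arm(
  delta_pos=[
    [0.3,-0.4,0],
    [0.6,-0.9,0],
    [0.6,-0.9,0],
    [0.6,-0.9,0],
    [0.6,-0.9,0],
    [0.6,-0.9,0],
    [0.6,-0.9,0],
    [0.6,-0.9,0],
    [0.6,-0.9,0],
    [0.6,-0.9,0],
    [0.6,-0.9,0],
    [0.6,-0.9,0],
  ],
  turn=[-0.1,-0.3,-0.3,-0.3,-0.3,-0.3,-0.3,-0.3,-0.3,-0.3,-0.3,-0.3],
  grip=0,
  newtons=40,
)

```text
time: 1.3
ee_pos: [0.4169, 0.3163, 0.2226]
eef_rot: [0.394, 0.919, 0.0, 0.0]
ft_force: [0.4, -0.3, 0.8]
width: 0.0872
grip_force: 0.0
```

Call:
step_arm(
  delta_pos=[
    [0.2,-0.9,0],
    [0.2,-0.9,0],
    [0.2,-0.9,0],
    [0.2,-0.9,0],
    [0.2,-0.9,0],
    [0.2,-0.9,0],
    [0.2,-0.9,0],
    [0.2,-0.9,0],
    [0.2,-0.9,0],
    [0.2,-0.9,0],
    [0.2,-0.9,0],
    [0.2,-0.9,0],
  ],
  turn=[-0.25,-0.25,-0.25,-0.25,-0.25,-0.25,-0.25,-0.25,-0.25,-0.25,-0.25,-0.25],
)

```text
time: 2.5
ee_pos: [0.4761, 0.0463, 0.2226]
eef_rot: [0.552, 0.834, 0.0, 0.0]
ft_force: [-0.3, -0.8, -0.5]
width: 0.0871
grip_force: 0.0
```

Call:
step_arm(
  delta_pos=[
    [0.15,-0.9,0],
    [0.15,-0.9,0],
    [0.15,-0.9,0],
    [0.15,-0.9,0],
    [0.15,-0.9,0],
    [0.15,-0.9,0],
    [0.15,-0.9,0],
    [0.15,-0.9,0],
    [0.1,-0.9,0],
    [0.1,-0.8,0],
    [0.1,-0.8,0],
    [0,-0.4,0],
  ],
  turn=[-0.25,-0.25,-0.25,-0.25,-0.25,-0.25,-0.25,-0.25,-0.25,-0.25,-0.25,-0.25],
)

```text
time: 3.7
ee_pos: [0.5132, -0.2067, 0.2225]
eef_rot: [0.693, 0.721, -0.0, 0.0]
ft_force: [-0.1, -0.2, -0.5]
width: 0.087
grip_force: 0.0
```

Call:
step_arm(
  delta_pos=[
    [0,0,0],
    [0,0,0],
  ],
  turn=[0,0],
)

```text
time: 3.9
ee_pos: [0.5133, -0.2037, 0.2224]
eef_rot: [0.692, 0.722, 0.0, -0.0]
ft_force: [-0.4, 1.3, 0.1]
width: 0.0869
grip_force: 0.0
```

Call:
step_arm(
  delta_pos=[
    [0,-0.3,-0.3],
    [0,0,-0.7],
    [0,0,-0.9],
    [0,0,-0.9],
    [0,0,-0.9],
    [0,0,-0.9],
    [0,0,-0.7],
    [0,0,-0.4],
    [0,0,-0.2],
    [0,0,0],
    [0,0,0],
  ],
  turn=[0,0,0,0,0,0,0,0,0,0,0],
)

```text
time: 5.0
ee_pos: [0.5137, -0.2119, 0.0758]
eef_rot: [0.692, 0.722, 0.0, 0.0]
ft_force: [-0.5, 0.4, 0.5]
width: 0.0869
grip_force: 0.0
```

```bash
python3 - <<'E'
from h import *
s=grab('scene')
cv2.imwrite('pics/pre.png',cv2.resize(s['image'][130:305,250:430],(720,600)[:2],interpolation=2)[...,::-1])
r=read_state();print(r['ee_pos'],r['ft_force'])
E
```

```text
[ 0.51380054 -0.21188452  0.07586263] [-0.09925415 -0.82771341 -0.19156157]
```

View pics/pre.png

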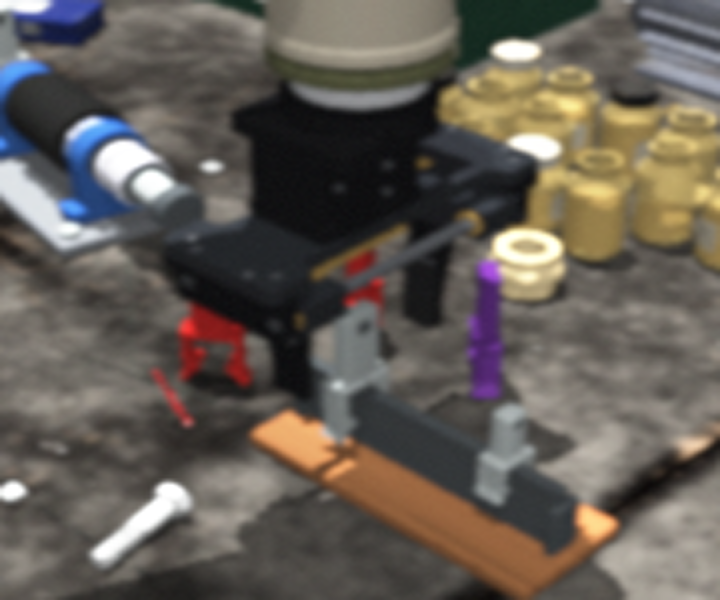

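The larger clip's tab is at crop (357,345), between the open fingers, whose tips are at (295,390) and (425,315). The small clip at (505,450) is clear of the gripper, so I'm closing.

Call:
step_arm(
  delta_pos=[
    [0,0,0],
    [0,0,0],
    [0,0,0],
    [0,0,0],
    [0,0,0],
    [0,0,0],
    [0,0,0],
    [0,0,0],
  ],
  turn=[0,0,0,0,0,0,0,0],
  grip=1,
  newtons=45,
)

```text
time: 5.85
ee_pos: [0.5132, -0.2118, 0.0751]
eef_rot: [0.692, 0.722, 0.0, 0.0]
ft_force: [-0.8, -0.5, -0.4]
width: 0.0306
grip_force: 0.0
```

Call:
step_arm(
  delta_pos=[
    [0,0,0],
    [0,0,0],
    [0,0,0],
    [0,0,0],
  ],
  turn=[0,0,0,0],
)

```text
time: 6.25
ee_pos: [0.5132, -0.2118, 0.0751]
eef_rot: [0.692, 0.722, 0.0, -0.0]
ft_force: [-1.3, 0.7, 0.2]
width: 0.0237
grip_force: 45.0
```

Call:
step_arm(
  delta_pos=[
    [0,0,0.3],
    [0,0,0.5],
    [0,0,0.6],
    [0,0,0.8],
    [0,0,0.8],
    [0,0,0.8],
    [0,0,0.6],
    [0,0,0.4],
    [0,0,0],
    [0,0,0],
  ],
  turn=[0,0,0,0,0,0,0,0,0,0],
)

```text
time: 7.25
ee_pos: [0.5131, -0.2116, 0.1947]
eef_rot: [0.692, 0.722, -0.0, -0.0]
ft_force: [-0.1, 0.9, -1.1]
width: 0.0236
grip_force: 45.0
```

```bash
python3 - <<'E'
from h import *
s=grab('scene');t=grab('top')
a=cv2.resize(s['image'][130:305,250:430],(617,600),interpolation=2)
cv2.imwrite('pics/lift.png',a[...,::-1])
r=read_state();p=r['ee_pos'];print(p,r['width'],r['ft_force'])
P=cloud(s); m=np.isfinite(P[...,2])&(abs(P[...,0]-p[0])<.022)&(abs(P[...,1]-p[1])<.03)&(P[...,2]>.1)&(P[...,2]<.192)
Q=P[m]; print(len(Q))
for lo in np.arange(.12,.19,.01):
    w=Q[(Q[:,2]>=lo)&(Q[:,2]<lo+.01)]
    if len(w): print(round(lo,2),len(w),np.round(w.min(0),4),np.round(w.max(0),4),np.round(np.median(w,0),4))
E
```

```text
[ 0.51277503 -0.21152991  0.19416062] 0.023699275143004763 [ 0.16934613  0.98325032 -1.29259973]
309
0.14 33 [ 0.4935 -0.2193  0.1412] [ 0.5327 -0.2034  0.1496] [ 0.4967 -0.2129  0.1464]
0.15 71 [ 0.4953 -0.2204  0.1502] [ 0.5322 -0.2019  0.1599] [ 0.5214 -0.2153  0.1564]
0.16 62 [ 0.4952 -0.2205  0.16  ] [ 0.5319 -0.2037  0.1696] [ 0.4999 -0.2152  0.1646]
0.17 44 [ 0.4954 -0.2209  0.1702] [ 0.5322 -0.2051  0.1797] [ 0.4978 -0.2163  0.1746]
0.18 89 [ 0.4948 -0.221   0.1802] [ 0.5299 -0.2046  0.1898] [ 0.5048 -0.217   0.1842]
0.19 10 [ 0.5013 -0.2185  0.1903] [ 0.5226 -0.212   0.1916] [ 0.5138 -0.2171  0.1905]
```

View pics/lift.png

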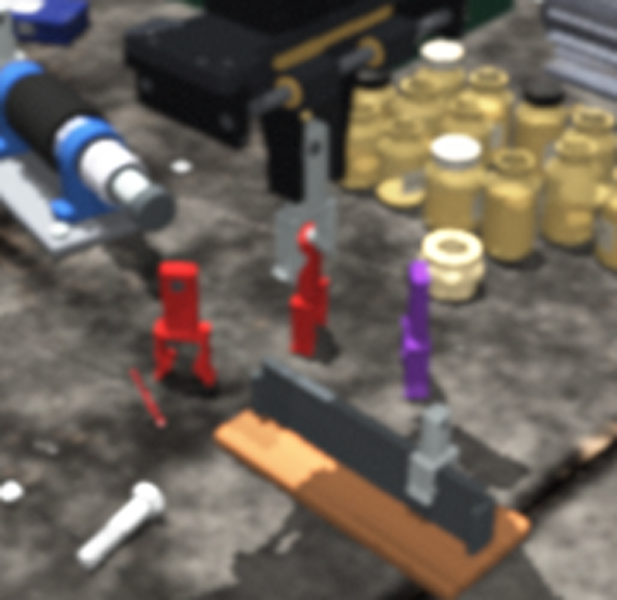

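The clip is held upright at crop (310,190), and the rail keeps only the small clip at (433,455). Next I carry it over the neck.

Call:
step_arm(
  delta_pos=[
    [0.1,0.4,0],
    [0.2,0.8,0],
    [0.25,0.9,0],
    [0.25,0.9,0],
    [0.25,0.95,0],
    [0.25,0.95,0],
    [0.25,0.95,0],
    [0.25,0.95,0],
    [0.2,0.9,0],
    [0.2,0.9,0],
    [0.1,0.6,0],
    [0.1,0.3,0],
  ],
  turn=[-0.1,-0.15,-0.15,-0.15,-0.15,-0.15,-0.2,-0.2,-0.15,-0.15,-0.12,-0.1],
)

```text
time: 8.55
ee_pos: [0.573, 0.0275, 0.1941]
eef_rot: [0.764, 0.645, -0.001, -0.0]
ft_force: [-0.0, 0.2, -0.6]
width: 0.0232
grip_force: 45.0
```

Call:
step_arm(
  delta_pos=[
    [0,0,0],
    [0,0,-0.4],
    [0,0,-0.4],
    [0,0,0],
    [0,0,0],
  ],
  turn=[0,0,0,0,0],
)

```text
time: 9.05
ee_pos: [0.5729, 0.0251, 0.1746]
eef_rot: [0.765, 0.644, -0.0, -0.0]
ft_force: [0.1, -0.6, -0.6]
width: 0.0237
grip_force: 45.0
```

```bash
python3 - <<'E'
from h import *
s=grab('scene')
a=cv2.resize(s['image'][100:225,220:340],(576,600),interpolation=2)
cv2.imwrite('pics/over.png',a[...,::-1])
r=read_state();p=r['ee_pos'];print(p,r['eef_rot'],r['width'],r['ft_force'])
P=cloud(s); m=np.isfinite(P[...,2])&(abs(P[...,0]-p[0])<.03)&(abs(P[...,1]-p[1])<.04)&(P[...,2]>.05)&(P[...,2]<p[2]-.004)
Q=P[m]; d=np.array([np.sin(.17),np.cos(.17)]); e=np.array([d[1],-d[0]])
q=Q[:,:2]-p[:2]; t=q@d; l=q@e
for lo in np.arange(.05,.18,.01):
    w=(Q[:,2]>=lo)&(Q[:,2]<lo+.01)
    if w.sum(): print(round(lo,2),w.sum(),'t',np.round(np.percentile(t[w],[3,50,97])*1000,1),'l',np.round(np.percentile(l[w],[3,50,97])*1000,1))
E
```

```text
[0.57322618 0.02527236 0.1750741 ] [ 7.64599087e-01  6.44506194e-01 -2.24515106e-05  2.99830816e-05] 0.023606701258805617 [-0.32732391  0.0603253  -0.61751793]
0.05 43 t [-33.  -29.1  23.6] l [-19.   -9.3  10.2]
0.06 86 t [-32.3 -23.5  33. ] l [-20.5 -12.6  12.8]
0.07 149 t [-31.3   2.5  33.4] l [-17.8  -7.3  10.3]
0.08 47 t [-30.2  22.1  39.3] l [-10.4  -2.7   7.1]
0.12 16 t [-9.4 -4.5  6.3] l [-19.6 -16.6  17. ]
0.13 41 t [-9.  -5.   5.7] l [-16.8   8.1  15.3]
0.14 27 t [-9.  -4.7  4.5] l [-17.6  13.9  16.2]
0.15 31 t [-8.6 -5.4  7.6] l [-17.1 -12.6  17.7]
0.16 61 t [-9.5 -5.7  3.7] l [-17.   -3.1  15.7]
0.17 3 t [-8.6 -7.2 -2.9] l [-11.8 -10.   -9.5]
```

View pics/over.png

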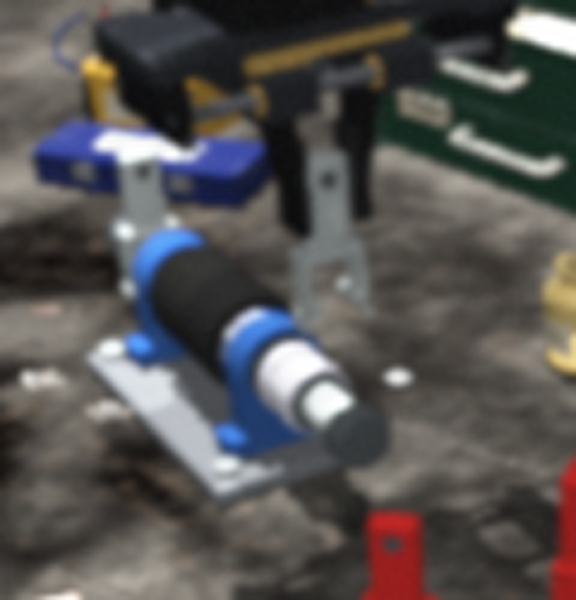

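The clip hangs upright over the neck, with its legs at crop (305,300) and (360,300). In the same camera frame it lines up with the neck to about 1 mm both along and across the shaft. I'll press down in stages.

Call:
step_arm(
  delta_pos=[
    [0,0,-0.4],
    [0,0,-0.6],
    [0,0,-0.4],
    [0,0,-0.2],
    [0,0,-0.2],
    [0,0,-0.2],
    [0,0,-0.2],
    [0,0,-0.2],
    [0,0,-0.2],
  ],
  turn=[0,0,0,0,0,0,0,0,0],
)

```text
time: 10.0
ee_pos: [0.5731, 0.026, 0.1102]
eef_rot: [0.764, 0.645, 0.0, -0.0]
ft_force: [-2.2, 0.4, 8.4]
width: 0.0236
grip_force: 45.0
```

Call:
step_arm(
  delta_pos=[
    [0,0,-0.15],
    [0,0,-0.15],
    [0,0,-0.15],
    [0,0,-0.15],
    [0,0,-0.1],
    [0,0,0],
  ],
  turn=[0,0,0,0,0,0],
)

```text
time: 10.6
ee_pos: [0.5721, 0.0259, 0.0928]
eef_rot: [0.764, 0.645, -0.001, -0.001]
ft_force: [-11.6, 2.6, 11.7]
width: 0.0236
grip_force: 45.0
```

Call:
step_arm(
  delta_pos=[
    [-0.04,0,0],
    [-0.04,0,-0.05],
    [0,0,-0.05],
    [0,0,0],
  ],
  turn=[0,0,0,0],
)

```text
time: 11.0
ee_pos: [0.572, 0.0259, 0.0926]
eef_rot: [0.764, 0.645, 0.001, -0.0]
ft_force: [-12.1, 0.6, 27.9]
width: 0.0237
grip_force: 45.0
```

Call:
step_arm(
  delta_pos=[
    [-0.06,0,0],
    [0,0,0.1],
    [0,0,0],
  ],
  turn=[0,0,0],
)

```text
time: 11.3
ee_pos: [0.5707, 0.0257, 0.093]
eef_rot: [0.764, 0.645, 0.001, 0.001]
ft_force: [-0.2, 0.2, 3.7]
width: 0.0236
grip_force: 45.0
```

```bash
python3 - <<'E'
from h import *
s=grab('scene')
a=cv2.resize(s['image'][100:225,220:340],(576,600),interpolation=2)
cv2.imwrite('pics/seat.png',a[...,::-1])
r=read_state();p=r['ee_pos'];print(p,r['width'],r['ft_force'])
E
```

```text
[0.57061201 0.02574873 0.0929005 ] 0.02328498768528179 [0.85820029 0.28560104 3.75424725]
```

View pics/seat.png

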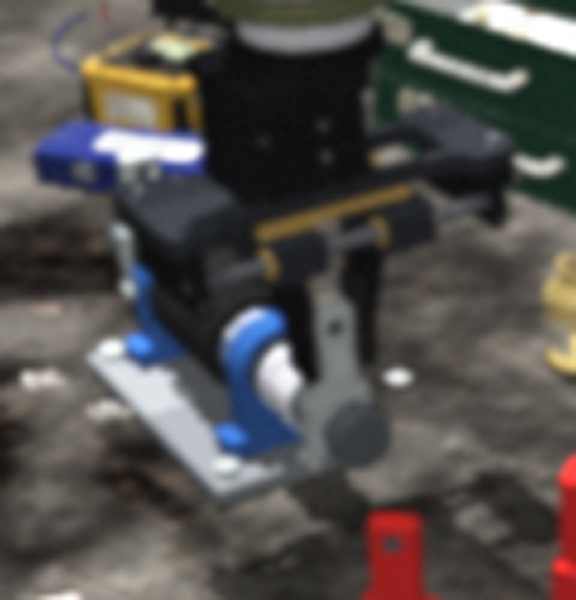

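The clip sits on the neck right behind the end shoulder at crop (350,420), tab upright. TCP z is 0.093 against 0.0931 expected when home. One more firm press now that it is aligned, then release and retreat.

Call:
step_arm(
  delta_pos=[
    [0,0,-0.12],
    [0,0,-0.1],
    [0,0,0],
    [0,0,0.15],
    [0,0,0],
  ],
  turn=[0,0,0,0,0],
)

```text
time: 11.85
ee_pos: [0.5709, 0.0257, 0.0921]
eef_rot: [0.764, 0.645, 0.001, 0.001]
ft_force: [-3.2, -0.2, 15.6]
width: 0.0236
grip_force: 45.1
```

Call:
step_arm(
  delta_pos=[
    [0,0,0],
    [0,0,0],
    [0,0,0],
    [0,0,0],
    [0,0,0],
    [0,0,0],
  ],
  turn=[0,0,0,0,0,0],
  grip=0,
)

```text
time: 12.45
ee_pos: [0.5697, 0.0257, 0.0907]
eef_rot: [0.764, 0.645, -0.0, 0.0]
ft_force: [-0.4, 0.9, 0.3]
width: 0.0638
grip_force: 0.0
```

Call:
step_arm(
  delta_pos=[
    [0,0,0],
    [0,0,0.3],
    [0,0,0.6],
    [0,0,0.9],
    [0,0,0.9],
    [0,0,0.9],
    [0,0,0.9],
    [0,0,0.6],
    [0,0,0.4],
  ],
  turn=[0,0,0,0,0,0,0,0,0],
)

```text
time: 13.35
ee_pos: [0.5702, 0.0257, 0.2303]
eef_rot: [0.764, 0.645, 0.001, 0.0]
ft_force: [-0.7, -0.3, -0.5]
width: 0.087
grip_force: 0.0
```

Call:
step_arm(
  delta_pos=[
    [-0.4,-0.6,0],
    [-0.5,-0.9,0],
    [-0.5,-0.9,0],
    [-0.5,-0.9,0],
    [-0.5,-0.9,0],
    [-0.5,-0.9,0],
    [-0.5,-0.9,0],
    [-0.3,-0.5,0],
    [0,0,0],
  ],
  turn=[0,0,0,0,0,0,0,0,0],
)

```text
time: 14.25
ee_pos: [0.4758, -0.139, 0.2282]
eef_rot: [0.766, 0.643, 0.0, -0.0]
ft_force: [0.4, 0.6, 1.4]
width: 0.0864
grip_force: 0.0
```

```bash
python3 - <<'E'
from h import *
s=grab('scene');t=grab('top')
a=cv2.resize(s['image'][110:300,220:410],(500,500),interpolation=2);b=cv2.resize(t['image'][165:235,210:310],(300,210),interpolation=2)
o=np.zeros((500,800,3),np.uint8);o[:,:500]=a;o[:210,500:]=b
cv2.imwrite('pics/end.png',o[...,::-1])
r=read_state();print(r['time'],r['ee_pos'],r['ft_force'])
d=np.array([np.sin(.17),np.cos(.17)]); e=np.array([d[1],-d[0]])
for n,k,nk in(('scene',s,(.5721,.0242)),('top',t,(.5738,.0276))):
    P=cloud(k).reshape(-1,3); P=P[np.isfinite(P[:,2])]; q=P[:,:2]-nk; l=q@e; a=q@d
    for lo,hi in((.065,.08),(.085,.1),(.1,.12),(.122,.14)):
        w=(abs(l)<.024)&(abs(a)<.0145)&(P[:,2]>lo)&(P[:,2]<hi)
        if w.sum(): print(n,lo,w.sum(),'t',np.round(np.percentile(a[w],[3,50,97])*1000,1),'l',np.round(np.percentile(l[w],[3,50,97])*1000,1),'z',np.round(np.percentile(P[w,2],[50,95]),4))
E
```

```text
14.35 [ 0.47728033 -0.13624307  0.22817848] [ 1.06478208 -0.42209754 -0.5689266 ]
scene 0.065 51 t [-12.5  -4.3   7.3] l [-18.6 -10.4  15.2] z [0.0743 0.0794]
scene 0.085 57 t [-5.7 -3.   5.2] l [-12.3  -4.5   9.7] z [0.0913 0.0992]
scene 0.1 70 t [-5.3 -3.   2.9] l [-12.   -2.4  10.2] z [0.1096 0.1193]
scene 0.122 51 t [-5.1 -1.8  4.9] l [-12.6  -2.8   9.6] z [0.1284 0.1316]
top 0.065 65 t [-13.5  -7.8  12.7] l [-18.1  -5.   13.7] z [0.0733 0.0795]
top 0.085 20 t [-6.3 -5.7  2. ] l [-12.4  -3.2   9.4] z [0.0939 0.0991]
top 0.1 23 t [-6.5 -5.6  1.3] l [-12.4  -5.3   8.9] z [0.1109 0.1186]
top 0.122 65 t [-5.7 -0.9  5. ] l [-11.3  -0.4  10.5] z [0.1278 0.1306]
```

View pics/end.png

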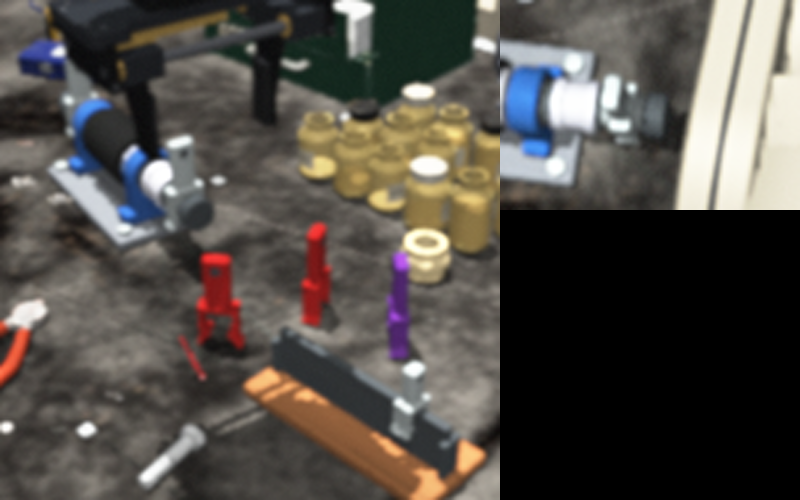

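The clip stands upright on the neck at crop (180,180). Its tab top is at z≈0.129 m, which means fully home. It is centred within 1 mm, the small clip is still on its rail at (410,395), and the robot is clear.

```bash
python3 -c "
from bench import *
print(close_job())"
```

```text
the job is handed in; nothing more can be done
None
```

The larger clip is snapped fully home on the empty neck with its tab up and released, the smaller clip is still on the rail, and I handed the job in at about 14.4 s (no verdict was returned).

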